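Reset the tripped breaker in the bench power box and refit its cover

TASK

The breaker in the grey bench power box has tripped. Lift the loose cover off its two pins and lay it flat in the middle of the blue mat, handle up, and let go of it; then swing the breaker's orange toggle fully over to its on side, away from the yellow plate on the box's front, and put the cover back over both pins, fully down and flush on the box. Do not push aside the petri dish, bottle, tape roll or timer standing around, or knock the bottle over.

Things in the scene. Friction and masses are not known exactly. Their poses are not given: they have to be found in the camera images.
- power_box: Grey open-topped steel box, fixed on the bench left or right, turned up to 20 degrees: 170 (its x) x 130 (y) x 75 mm high, walls 5 mm. Origin: centre of its underside, z up; the -x side is its front, with a yellow plate. Foot lugs stick out 17 mm at the +y and -y sides, two black cable glands 14 mm at the +x side. Corner bosses 18 mm square carry the cover at rim height (75 mm).
- pin_a (a point): Foot of a steel pin that stands on the box's rim at its (x, y, z) = (73, 53, 75) mm: 8 mm diameter, 15 mm high, its top 5 mm tapered to 3 mm.
- pin_b (a point): Foot of the second, equal pin, at the diagonally opposite corner, (-73, -53, 75) mm in the box's frame. The other two corners are plain seats.
- breaker (a point): Middle of the top of the white three-pole breaker inside the box, at (0, 0, 44) mm in the box's frame. The breaker is 84 (box x) x 54 (box y) mm; its centre part (x within 22 mm) is 44 mm high, its shoulders 31 mm; terminal blocks beside it are 27 mm high. Beyond the shoulders the box is empty to its walls. Fingers pass freely over the shoulders, before and behind the toggle.
- toggle_bar (a joint): Breaker toggle, rad: 0 = off, leaning 0.5 from vertical to the box's front (-x); 1.0 = fully on, leaning 0.5 to its +x side; starts at 0 to 0.15. Hinge along the box's y, 36 mm above the bench, over the box's origin. Orange bar 8 mm thick, 46 mm wide (along y), its end 30 mm from the hinge. Stays where left; needs about 2 to 4 N at its end; push it with shut fingers or pinch it.
- toggle_tip (a point): Middle of the free end of the orange toggle bar; 62 mm above the bench at either end of its swing, 66 mm when upright. It lies under the cover at the start.
- cover: Loose grey cover plate, 0.2 to 0.42 kg, 170 (its x) x 130 (y) x 5 mm, two 11 mm through holes at (73, 53) and (-73, -53) mm; fits also turned half round. Origin: centre of its underside, at (0, 0, 75) mm in the box's frame when seated. Black handle on top: bar 14 mm wide (x), 90 mm long (y), its underside 26 and top 40 mm above the plate's underside, on legs at y = +-37 mm.
- mat: Flat blue bench mat with a thin white border, fixed, 220 (x) x 180 (y) x 3 mm. Origin: centre of its underside, on the bench.
- petri_dish: Closed petri dish, 88 mm diameter, 16 mm high, bystander between box and mat. Origin: centre of its underside.
- red_cap_bottle: Small white bottle with red cap, 43 mm diameter, 74 mm high, bystander at the back. Origin: centre of its underside.
- tape_roll: Yellowish roll of tape, 67 mm diameter, 19 mm high, bystander at the back right. Origin: centre of its underside.
- lab_timer: White bench timer, 64 x 62 x 20 mm, bystander at the back left. Origin: centre of its underside.

How it is judged:
On the way, in this order (a step that is already met when the one before it is completed fails the run):
1. the cover lies flat in the middle of the mat, handle up, let go (horizontal distance between cover and mat below 0.06 m and height (world z) of cover below 0.006 m and angle between cover's own z axis and vertical below 0.05 rad and linear speed of cover below 0.02 m/s and contact force between cover and the fingers below 0.1 N), for 0.2 s.
2. the toggle has been swung fully on while the cover lies on the mat (value of joint toggle_bar above 0.85 rad and horizontal distance between cover and mat below 0.08 m and height (world z) of cover below 0.01 m), for 0.2 s.
At the end, for the whole second after the job is handed in: The toggle is on (above 0.85 rad) and the cover rests level on the box's rim, over both pins: origin 73 to 77 mm above the box's underside, within 4 mm sideways, turned within 0.06 rad (either way round), tilted under 0.025 rad, at rest and released (value of joint toggle_bar above 0.85 rad and z of cover in the frame of power_box between 0.073 and 0.077 m and horizontal distance between cover and power_box below 0.004 m and angle between the x axis of cover and the x axis of power_box, either way round below 0.06 rad and angle between cover's own z axis and vertical below 0.025 rad and linear speed of cover below 0.01 m/s and contact force between cover and the fingers below 0.1 N); the robot touches nothing.
It fails at once if a bystander (petri dish, bottle, tape roll, timer) is pushed more than 30 mm or the bottle is knocked over (distance of any of petri_dish, red_cap_bottle, tape_roll, lab_timer from where it was at the start of the episode above 0.03 m or angle between red_cap_bottle's own z axis and vertical above 0.5 rad).
It also fails if it takes over 72 s, if anything falls off the work surface, if the arm or the gripper's body presses on something with over 40 N, if the wrist force passes 120 N, or if a joint passes its speed limit or range.

ROBOT

A 6-joint arm with a two-finger parallel gripper is mounted at the origin on a cart in front of the work surface, level with it; the furniture and walls round the work are solid. World frame = base frame: x ahead of the robot, y to its left, z up, the work surface at z = 0. Lengths are in m, angles in rad, forces in N, time in s.
With the tool pointing down it reaches from about 0.375 to 0.9 m from the base axis. Payload 3.1 kg.
Tool frame: the origin (TCP) lies midway between the tips of the shut fingers; the grasp point (between the pads) lies manip.grip_depth behind it (manip.grip_depth is the distance from the TCP to the grasp point, in m); z points along the fingers, y is the direction in which the jaws open and shut (so a half turn about z gives the same grasp; the last joint's range is limited). The gripper opens to 85 mm and grips with 20 to 120 N. Pads are 22 mm wide; open, the fingers measure 114 mm over their backs; the gripper's body (76 mm by 85 mm) begins 54 mm behind the grasp point. The pads swing forward as they close: fully open they stand 13 mm farther back than shut.
Start: joints at [1.079, 0.527, 1.433, -0, 1.181, -0.178], TCP at [0.192, 0.595, 0.231] pointing down, gripper open.
Joint ranges: [-3.08, 3.08], [-0.75, 2.2], [0.22, 2.44], [-1.43, 4.57], [0, 2.65], [-2.85, 2.85]. Speed limits (rad/s): [2.79, 2.79, 3.14, 3.14, 3.14, 3.14].

INTERFACE

Orientations are given as a unit quaternion [x, y, z, w].
In Python, from station import manip, vision gives the robot as it stands.
- The arm moves only by the shell command python3 -m crank 'ROWS' [FORCE]. ROWS is JSON, a list of rows, each an object with "grip": the closure, from 0 (fully open) to 1 (shut); "offset": the shift along the tool's x, y, z in mm, a list of three; "angular": the turn, a rotation vector about the tool's x, y, z in degrees, a list of three. A call has 1 to 10 rows; each row is the pose to reach, as a shift and turn from the pose commanded when the call began, along the tool's axes at that moment; what a row does not reach only later rows make up. A row lasts 1/10 s, in which the tool goes at most 50 mm and 8.59 degrees, less where a joint would pass 70% of its speed; a pose out of reach is approached as far as the arm can. A call with a gripper value outside its range is refused whole. The fingers move at their own pace and stop on an object; FORCE is the grip in N (left out, the last holds). Time passes only in rows, so rows that repeat a pose let the fingers close. It gives the time, the measured TCP pose, the force and the opening at its end, in the units of the state.
- manip.sense(): the state, without advancing time (a new reading comes with each control period).
- vision.snapshot(name): name is "scene" or "top" or "wrist"; returns a dict with "pixels" (420x560x3 uint8, red, green, blue), "intrinsics" (3x3 intrinsics, pixels), "dist" ([k1, k2, p1, p2, k3] as OpenCV has them; the pictures are not rectified), "R" (3x3) and "t" (3): a world point X has camera coordinates R X + t. Camera axes: x right, y down, z forward; pixel columns grow to the right and rows downward; lengths in m; the calibration is good to about 2 mm. A picture is of the moment at which its call begins. There is no depth.
- manip.sign_off(): hands the job in, once; it reports no verdict.
The state is a dict: "t": time; "q": joint angles; "qd": joint speeds; "tau": joint torques, N m; "tcp_pos": TCP position; "tool_rot": TCP orientation; "force": force on the tool from outside, world axes, zero at the start; "ft_torque": the same for the moment, N m; "finger_gap": opening from 0.0 (shut) to 1.0 (fully open).
Only numpy, scipy, OpenCV 4.12 (cv2) and the standard library are available. Lean on these libraries where they do the work, as an engineer would, in place of code of your own. Each camera call takes 0.05 s, during which the arm holds its last target.

## Working session

There is one attempt and no reset: what is moved stays moved. The work goes in short steps, Python scripts to look and compute and a shell command to move; the robot and the scene stay as the last step left them, time stands still between calls to the robot, and variables do not carry over. Pictures are saved under pics/ and viewed, and the job is handed in when it is done.

```bash
ls; mkdir -p pics; python3 - <<'E'
from station import manip, vision
import cv2, numpy as np
print(manip.sense(), manip.grip_depth)
for n in ["scene","top","wrist"]:
    s=vision.snapshot(n)
    cv2.imwrite(f"pics/{n}0.png",cv2.cvtColor(s["pixels"],cv2.COLOR_RGB2BGR))
    print(n,s["intrinsics"],s["dist"],s["R"],s["t"])
E
```

```text
pics
{'t': 0.0, 'q': array([ 1.07951315e+00,  5.28429574e-01,  1.43391830e+00, -3.12255983e-05,
        1.18140079e+00, -1.78484778e-01]), 'qd': array([-2.99692301e-03, -4.67878713e-04, -4.87365992e-06, -6.20197070e-05,
       -2.32241864e-03,  1.22754655e-04]), 'tau': array([-1.29427804e-03, -4.42353702e+01, -1.78023684e+01, -3.60740414e-04,
        8.31563899e-03, -7.21326103e-06]), 'tcp_pos': array([0.19195017, 0.59403231, 0.23035102]), 'tool_rot': array([ 1.55756413e-01,  9.87794907e-01, -1.02286548e-03, -3.40661206e-04]), 'force': array([0.02509377, 0.24782823, 0.05208417]), 'ft_torque': array([0.02031248, 0.043935  , 0.00820672]), 'finger_gap': 0.9990547692465693} 0.0187
scene [[450.92460266   0.         279.0885158 ]
 [  0.         450.92460266 215.10922938]
 [  0.           0.           1.        ]] [-0.1086151  0.         0.         0.         0.       ] [[ 0.65761786 -0.75328406  0.01009367]
 [-0.45898821 -0.41124979 -0.78752996]
 [ 0.59738479  0.51326089 -0.6161937 ]] [-0.39576818  0.32080325  0.69350676]
top [[436.7735231    0.         283.48492431]
 [  0.         436.7735231  203.67807381]
 [  0.           0.           1.        ]] [-0.00093523  0.          0.          0.          0.        ] [[ 0.00495342 -0.99994503 -0.00924165]
 [-0.98612361 -0.00335095 -0.16597892]
 [ 0.16593883  0.00993557 -0.986086  ]] [-0.00173852  0.55248446  1.18551099]
wrist [[322.75292108   0.         283.30595216]
 [  0.         322.75292108 208.47179821]
 [  0.           0.           1.        ]] [-0.02623406  0.          0.          0.          0.        ] [[ 3.07767314e-01  9.51461404e-01 -6.91158539e-04]
 [ 8.99379990e-01 -2.90683450e-01  3.26525292e-01]
 [ 3.10475305e-01 -1.01115426e-01 -9.45188212e-01]] [-0.62476105 -0.04156579  0.38215805]
```

View pics/scene0.png

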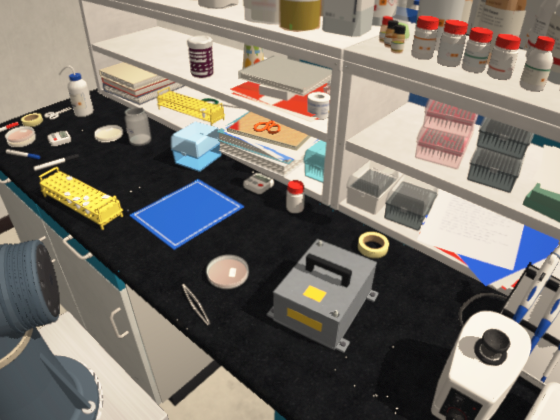

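View pics/top0.png

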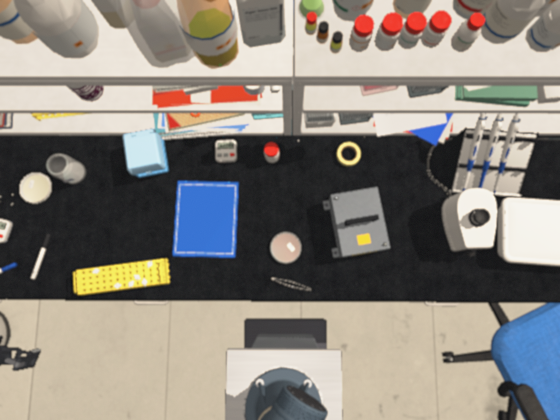

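View pics/wrist0.png

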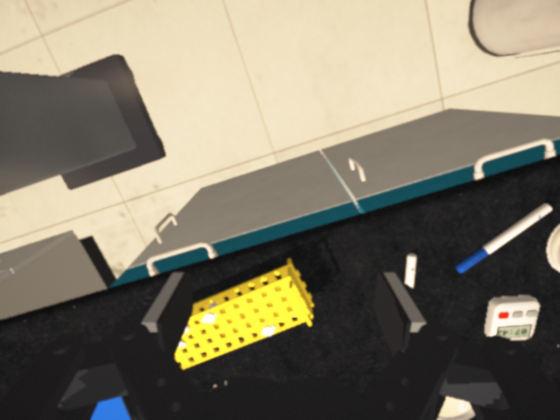

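The box is on the right (about (358,222) in top), the mat on the left (about (206,219)), and the dish between them at (286,247). I'll enlarge the box and mat.

```bash
python3 - <<'E'
import cv2
a=cv2.imread("pics/top0.png")
cv2.imwrite("pics/top0box.png",cv2.resize(a[170:270,310:410],None,fx=6,fy=6,interpolation=cv2.INTER_CUBIC))
cv2.imwrite("pics/top0mat.png",cv2.resize(a[170:270,160:310],None,fx=5,fy=5,interpolation=cv2.INTER_CUBIC))
a=cv2.imread("pics/scene0.png")
cv2.imwrite("pics/scene0box.png",cv2.resize(a[225:355,255:395],None,fx=5,fy=4.6,interpolation=cv2.INTER_CUBIC))
E
```

```text
(no output)
```

View pics/top0box.png

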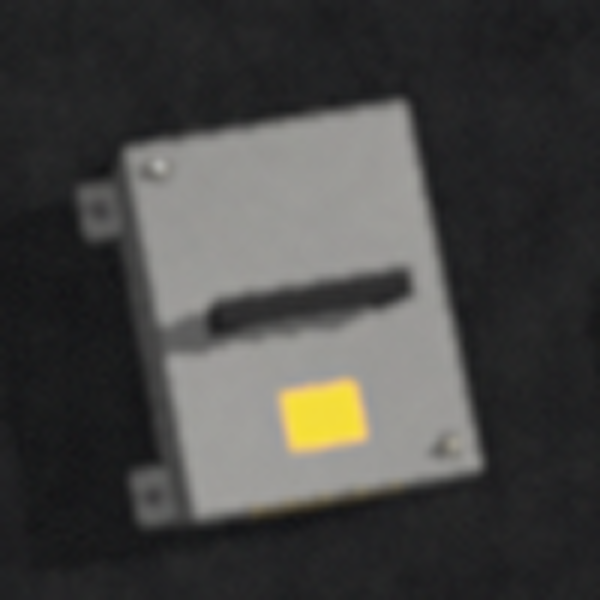

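View pics/top0mat.png

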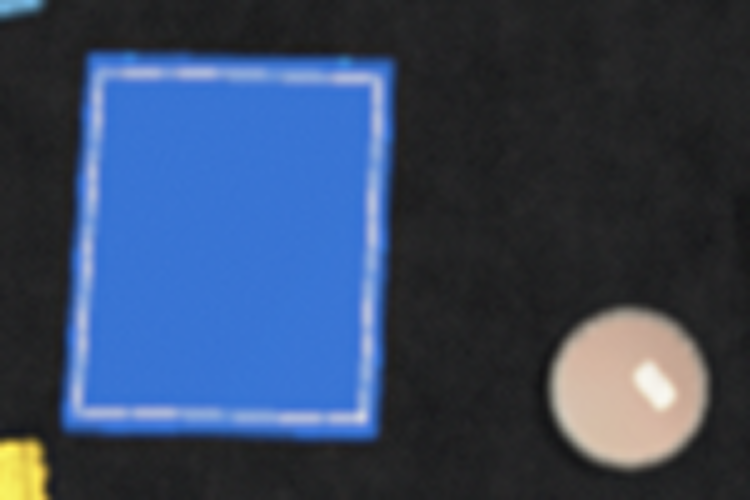

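View pics/scene0box.png

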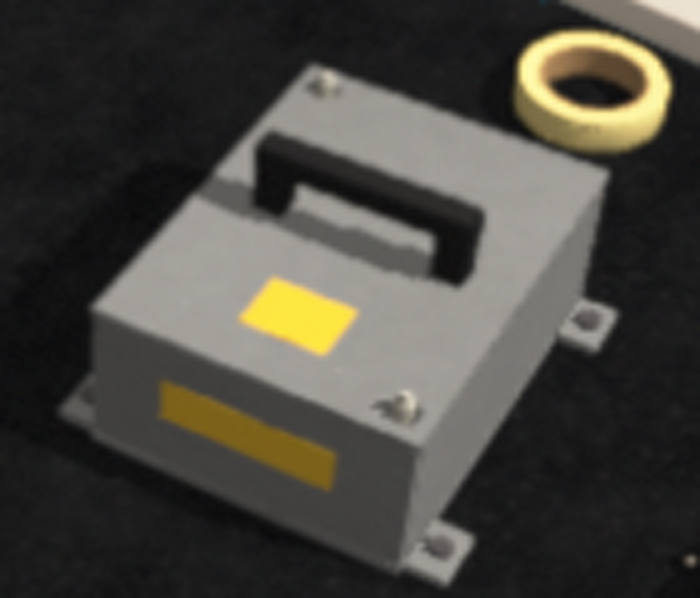

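```bash
cat > h.py <<'E'
import numpy as np, cv2
from scipy.optimize import least_squares
from scipy.spatial.transform import Rotation as Rot
def proj(s,X):
    p,_=cv2.projectPoints(np.asarray(X,float).reshape(-1,1,3),cv2.Rodrigues(s["R"])[0],s["t"],s["intrinsics"],s["dist"]); return p[:,0]
def unproj(s,uv,z):
    n=cv2.undistortPoints(np.asarray(uv,float).reshape(-1,1,2),s["intrinsics"],s["dist"])[:,0]
    d=np.c_[n,np.ones(len(n))]@s["R"]; c=-s["R"].T@s["t"]
    return c+d*((z-c[2])/d[:,2])[:,None]
def crop(uv,off,f): return (np.asarray(uv,float)+.5)/np.asarray(f)-.5+np.asarray(off)
def fit(obs,pts,x0):
    # obs: list of (cam, uv); pts local; pose x,y,yaw
    pts=np.asarray(pts,float)
    def W(p):
        c,s=np.cos(p[2]),np.sin(p[2]); return np.c_[p[0]+c*pts[:,0]-s*pts[:,1],p[1]+s*pts[:,0]+c*pts[:,1],pts[:,2]]
    f=lambda p:np.concatenate([(proj(s,W(p))-uv).ravel() for s,uv in obs])
    r=least_squares(f,x0); return r.x,r.fun.reshape(-1,2)
E
python3 - <<'E'
from h import *
from station import vision
np.set_printoptions(precision=4,suppress=True)
T=vision.snapshot("top");S=vision.snapshot("scene")
t=crop([(124,147),(408,99),(484,468),(190,521)],(310,170),6)
s=crop([(310,64),(608,178),(420,440),(93,307)],(255,225),(5,4.6))
P=[(.085,.065,.08),(.085,-.065,.08),(-.085,-.065,.08),(-.085,.065,.08)]
for o in ([(T,t)],[(S,s)],[(T,t),(S,s)]):
    x,r=fit(o,P,[.6,-.2,0]);print(x,np.degrees(x[2]),r.tolist())
m=crop([(88,53),(395,60),(378,438),(63,430)],(160,170),5)
x,r=fit([(T,m)],[(.11,.09,.003),(.11,-.09,.003),(-.11,-.09,.003),(-.11,.09,.003)],[.6,.2,0]);print(x,r.tolist())
print(unproj(T,crop([(630,388)],(160,170),5),.012), unproj(T,[(271,152)],.074),unproj(T,[(348,153)],.02),unproj(T,[(226,151)],.02))
E
```

```text
[ 0.5006 -0.2075  0.169 ] 9.682086387405834 [[0.33926273871401236, 0.18979889766089286], [-0.5206216772783705, 0.5359777726756079], [-0.6314135218132151, 0.10079230364340219], [0.8082222938033397, -0.770719402696443]]
[ 0.4993 -0.2061  0.1696] 9.719973567613817 [[0.39972029041530277, -0.04317906581533748], [0.1834976543549942, -1.5293236169410989], [-0.19317914453688445, 1.2374476784522699], [-0.30803339940717933, -0.09284485794057673]]
[ 0.4997 -0.2065  0.1691] 9.69154031116679 [[-0.0080836631971124, 0.5002192180740508], [-0.8635818929737411, 0.8373896797312739], [-0.9709318540553227, 0.41454105064735813], [0.4641574453640942, -0.4475170796964676], [0.7109576184474804, -0.07176948367705904], [0.4913122231611169, -1.5431205636966752], [0.11994849620344894, 1.1975134534407061], [0.011720447297477676, -0.14847508554271371]]
[ 0.5164  0.2268 -0.0207] [[0.26522391425663727, 0.2632285262253333], [-0.29845418816412916, 0.2690815234095112], [-0.18361493481816638, -0.2485371217375132], [0.21833478902675552, -0.24294463784477216]]
[[ 0.4324 -0.0057  0.012 ]] [[0.695  0.0361 0.074 ]] [[ 0.7083 -0.1877  0.02  ]] [[0.7136 0.1709 0.02  ]]
```

```bash
cat >> h.py <<'E'
def rel(pos,yang,tilt=None):
    """offset mm & angular deg (tool axes) to reach TCP pos, pointing down, tool y at heading yang deg"""
    from station import manip
    st=manip.sense(); R=Rot.from_quat(st["tool_rot"])
    a=np.radians(yang); y=np.array([np.cos(a),np.sin(a),0]); z=np.array([0,0,-1.]); x=np.cross(y,z)
    G=Rot.from_matrix(np.c_[x,y,z])
    print("off",(R.inv().apply(np.array(pos)-st["tcp_pos"])*1000).round(1),"ang",(R.inv()*G).as_rotvec(degrees=True).round(2),"tcp",st["tcp_pos"].round(4),"t",round(st["t"],2),"F",st["force"].round(2),"gap",round(st["finger_gap"],3))
E
python3 - <<'E'
from h import *
rel([.5,.15,.25],9.7)
rel([.5,-.2065,.17],9.7)
E
```

```text
off [-429.7 -328.1  -18.9] ang [-6.000e-02  2.000e-02  6.238e+01] tcp [0.1921 0.5944 0.2308] t 0.25 F [-1.38  0.03 -0.79] gap 1.0
off [-539.4 -667.2   61.4] ang [-6.000e-02  2.000e-02  6.238e+01] tcp [0.1921 0.5944 0.2308] t 0.25 F [-1.38  0.03 -0.79] gap 1.0
```

```bash
python3 -m crank '[{"grip":0,"offset":[-430,-328,-19],"angular":[0,0,62.4]},{"grip":0,"offset":[-430,-328,-19],"angular":[0,0,62.4]},{"grip":0,"offset":[-430,-328,-19],"angular":[0,0,62.4]},{"grip":0,"offset":[-430,-328,-19],"angular":[0,0,62.4]},{"grip":0,"offset":[-430,-328,-19],"angular":[0,0,62.4]},{"grip":0,"offset":[-430,-328,-19],"angular":[0,0,62.4]},{"grip":0,"offset":[-430,-328,-19],"angular":[0,0,62.4]},{"grip":0,"offset":[-430,-328,-19],"angular":[0,0,62.4]},{"grip":0,"offset":[-430,-328,-19],"angular":[0,0,62.4]},{"grip":0,"offset":[-430,-328,-19],"angular":[0,0,62.4]}]' 60
python3 -c "
from h import *
rel([.5,-.2065,.19],9.7)"
```

```text
t: 1.25
tcp_pos: [0.4779, 0.1822, 0.2491]
tool_rot: [0.645, 0.764, 0.0, 0.0]
force: [1.0, 1.5, 0.1]
finger_gap: 0.998
off [-386.9  -43.5   59. ] ang [ 0.02 -0.01 -0.03] tcp [0.4779 0.1822 0.2491] t 1.25 F [0.96 1.47 0.14] gap 0.998
```

```bash
python3 -m crank '[{"grip":0,"offset":[-387,-43,59],"angular":[0,0,0]},{"grip":0,"offset":[-387,-43,59],"angular":[0,0,0]},{"grip":0,"offset":[-387,-43,59],"angular":[0,0,0]},{"grip":0,"offset":[-387,-43,59],"angular":[0,0,0]},{"grip":0,"offset":[-387,-43,59],"angular":[0,0,0]},{"grip":0,"offset":[-387,-43,59],"angular":[0,0,0]},{"grip":0,"offset":[-387,-43,59],"angular":[0,0,0]},{"grip":0,"offset":[-387,-43,59],"angular":[0,0,0]},{"grip":0,"offset":[-387,-43,59],"angular":[0,0,0]},{"grip":0,"offset":[-387,-43,59],"angular":[0,0,0]}]' 60
python3 - <<'E'
from h import *
from station import vision
rel([.5,-.2065,.19],9.7)
s=vision.snapshot("wrist");cv2.imwrite("pics/w1.png",cv2.cvtColor(s["pixels"],cv2.COLOR_RGB2BGR))
np.savez("w1.npz",**s)
E
```

```text
t: 2.25
tcp_pos: [0.4993, -0.2055, 0.1894]
tool_rot: [0.646, 0.763, 0.0, -0.001]
force: [-0.1, 0.4, 0.1]
finger_gap: 0.996
off [-1.2  0.5 -0.6] ang [-0.04 -0.07 -0.17] tcp [ 0.4993 -0.2055  0.1894] t 2.25 F [-0.1   0.42  0.11] gap 0.996
```

View pics/w1.png

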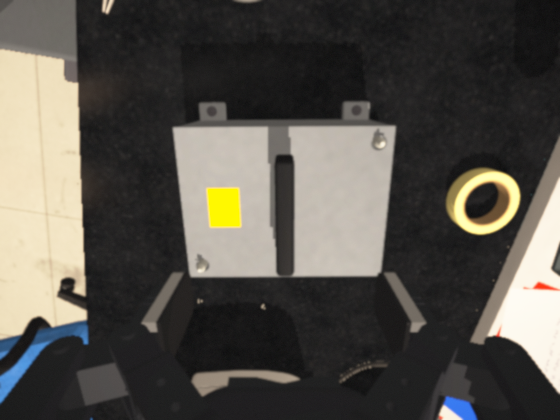

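The wrist view shows the closed box with the handle upright in the image at (285,215) and the cover corners at about (174,126), (395,124), (383,275) and (189,275). I'll refine these in a crop.

```bash
python3 - <<'E'
import cv2
a=cv2.imread("pics/w1.png")
cv2.imwrite("pics/w1c.png",cv2.resize(a[90:300,155:415],None,fx=3,fy=2.8,interpolation=cv2.INTER_CUBIC))
E
```

```text
(no output)
```

View pics/w1c.png

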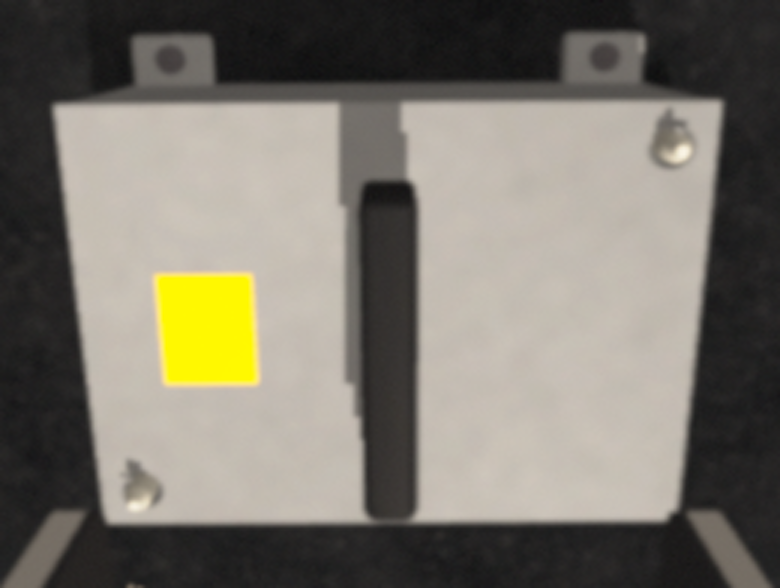

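```bash
python3 - <<'E'
from h import *
np.set_printoptions(precision=4,suppress=True)
s=dict(np.load("w1.npz"))
w=crop([(53,104),(722,100),(682,520),(106,524)],(155,90),(3,2.8))
P=[(-.085,.065,.08),(.085,.065,.08),(.085,-.065,.08),(-.085,-.065,.08)]
x,r=fit([(s,w)],P,[.5,-.2,.17]);print(x,np.degrees(x[2]),r.tolist())
h=crop([(362,184),(416,184),(416,520),(366,520)],(155,90),(3,2.8))
x,r=fit([(s,h)],[(-.007,.045,.115),(.007,.045,.115),(.007,-.045,.115),(-.007,-.045,.115)],[.5,-.2,.17]);print(x,np.degrees(x[2]),r.tolist())
rel([.5,-.206,.09],9.7)
E
```

```text
[ 0.5    -0.2058  0.1765] 10.113111336902467 [[1.0604509837797593, 0.789662605276547], [-0.2923569794616583, -0.0981040263880999], [-1.6998728464351984, -0.8412898200144241], [0.8107018699550963, -0.5760151179087529]]
[ 0.4993 -0.2034  0.1727] 9.895664670384745 [[-1.2970467365749414, 1.522517004460127], [1.3300043618869495, 1.3912291225250897], [0.7428955654195306, -1.8998113900436238], [-0.7805121157869053, -1.7978202673425017]]
off [-2.1  0.6 99.6] ang [-0.05 -0.08 -0.07] tcp [ 0.4992 -0.2042  0.1896] t 2.3 F [-0.1   0.04  0.22] gap 0.995
```

```bash
python3 -m crank '[{"grip":0.3,"offset":[-1,0.5,30],"angular":[0,0,-0.2]},{"grip":0.3,"offset":[-1,0.5,55],"angular":[0,0,-0.2]},{"grip":0.3,"offset":[-1,0.5,75],"angular":[0,0,-0.2]},{"grip":0.3,"offset":[-1,0.5,90],"angular":[0,0,-0.2]},{"grip":0.3,"offset":[-1,0.5,98],"angular":[0,0,-0.2]},{"grip":0.3,"offset":[-1,0.5,99],"angular":[0,0,-0.2]},{"grip":0.3,"offset":[-1,0.5,99],"angular":[0,0,-0.2]}]' 60
python3 - <<'E'
from h import *
from station import vision
rel([.5,-.2055,.09],9.8)
s=vision.snapshot("wrist");cv2.imwrite("pics/w2.png",cv2.cvtColor(s["pixels"],cv2.COLOR_RGB2BGR))
E
```

```text
t: 3.0
tcp_pos: [0.5007, -0.2049, 0.0914]
tool_rot: [0.643, 0.766, 0.0, 0.0]
force: [0.3, -0.4, 0.1]
finger_gap: 0.699
off [-0.5 -0.8  1.4] ang [0.02 0.02 0.15] tcp [ 0.5007 -0.2049  0.0914] t 3.0 F [ 0.26 -0.4   0.07] gap 0.699
```

View pics/w2.png

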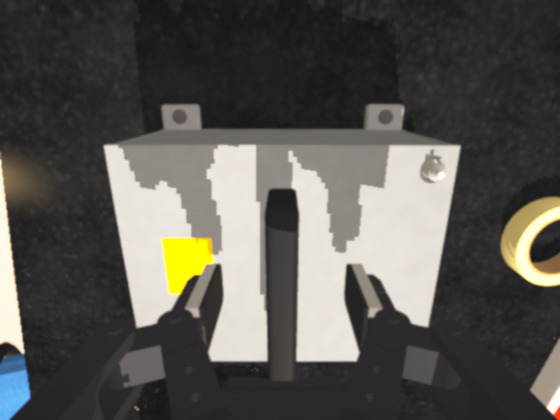

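The fingers straddle the handle, bar at (283,280), evenly. I'll close now.

```bash
python3 -m crank '[{"grip":1,"offset":[0,0,1],"angular":[0,0,0]},{"grip":1,"offset":[0,0,1],"angular":[0,0,0]},{"grip":1,"offset":[0,0,1],"angular":[0,0,0]},{"grip":1,"offset":[0,0,1],"angular":[0,0,0]},{"grip":1,"offset":[0,0,1],"angular":[0,0,0]},{"grip":1,"offset":[0,0,1],"angular":[0,0,0]},{"grip":1,"offset":[0,0,1],"angular":[0,0,0]},{"grip":1,"offset":[0,0,1],"angular":[0,0,0]}]' 80
python3 - <<'E'
from h import *
rel([.5,-.2055,.09],9.8)
E
```

```text
t: 3.85
tcp_pos: [0.5006, -0.2058, 0.0905]
tool_rot: [0.644, 0.765, 0.0, 0.0]
force: [-0.9, 0.0, 5.8]
finger_gap: 0.141
off [ 0.4 -0.5  0.5] ang [0.03 0.03 0.07] tcp [ 0.5006 -0.2058  0.0905] t 3.85 F [-0.85  0.04  5.83] gap 0.141
```

```bash
python3 -m crank '[{"grip":1,"offset":[0,0,-3],"angular":[0,0,0]},{"grip":1,"offset":[0,0,-8],"angular":[0,0,0]},{"grip":1,"offset":[0,0,-14],"angular":[0,0,0]},{"grip":1,"offset":[0,0,-22],"angular":[0,0,0]},{"grip":1,"offset":[0,0,-35],"angular":[0,0,0]},{"grip":1,"offset":[0,0,-50],"angular":[0,0,0]},{"grip":1,"offset":[0,0,-65],"angular":[0,0,0]},{"grip":1,"offset":[0,0,-75],"angular":[0,0,0]},{"grip":1,"offset":[0,0,-80],"angular":[0,0,0]}]'
python3 - <<'E'
from h import *
from station import vision
rel([.516,.227,.17],-1.2)
for n in("wrist","scene"):
    s=vision.snapshot(n);cv2.imwrite(f"pics/{n}3.png",cv2.cvtColor(s["pixels"],cv2.COLOR_RGB2BGR))
E
```

```text
t: 4.75
tcp_pos: [0.5009, -0.2059, 0.1715]
tool_rot: [0.644, 0.765, 0.0, 0.001]
force: [0.5, 0.7, -2.7]
finger_gap: 0.145
off [423.9  89.1   0.9] ang [ 0.11  0.09 11.08] tcp [ 0.5009 -0.2059  0.1715] t 4.75 F [ 0.48  0.68 -2.74] gap 0.145
```

View pics/wrist3.png

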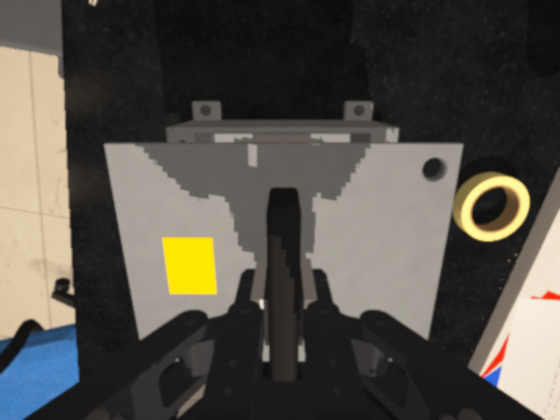

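View pics/scene3.png

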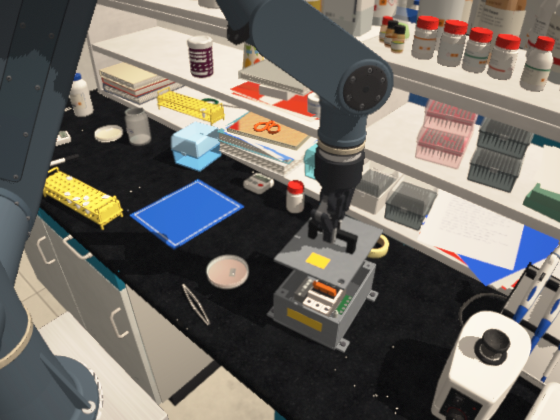

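The cover is held level and free of the pins; the open box with the orange toggle shows in scene at (325,290). I'll carry it to the mat at the same heading.

```bash
python3 - <<'E'
from h import *
rel([.516,.227,.17],9.87)
E
```

```text
off [4.237e+02 8.930e+01 4.000e-01] ang [0.07 0.07 0.01] tcp [ 0.5007 -0.2058  0.1708] t 4.85 F [ 0.92  0.84 -3.28] gap 0.144
```

```bash
python3 -m crank '[{"grip":1,"offset":[20,4,0],"angular":[0,0,0]},{"grip":1,"offset":[60,13,0],"angular":[0,0,0]},{"grip":1,"offset":[105,22,0],"angular":[0,0,0]},{"grip":1,"offset":[150,32,0],"angular":[0,0,0]},{"grip":1,"offset":[195,41,0],"angular":[0,0,0]},{"grip":1,"offset":[240,51,0],"angular":[0,0,0]},{"grip":1,"offset":[285,60,0],"angular":[0,0,0]},{"grip":1,"offset":[330,70,0],"angular":[0,0,0]},{"grip":1,"offset":[375,79,0],"angular":[0,0,0]},{"grip":1,"offset":[405,85,0],"angular":[0,0,0]}]'
python3 -m crank '[{"grip":1,"offset":[18,4,5],"angular":[0,0,0]},{"grip":1,"offset":[18,4,20],"angular":[0,0,0]},{"grip":1,"offset":[18,4,40],"angular":[0,0,0]},{"grip":1,"offset":[18,4,65],"angular":[0,0,0]},{"grip":1,"offset":[18,4,90],"angular":[0,0,0]},{"grip":1,"offset":[18,4,110],"angular":[0,0,0]},{"grip":1,"offset":[18,4,125],"angular":[0,0,0]},{"grip":1,"offset":[18,4,135],"angular":[0,0,0]},{"grip":1,"offset":[18,4,139],"angular":[0,0,0]},{"grip":1,"offset":[18,4,139],"angular":[0,0,0]}]'
python3 - <<'E'
from h import *
rel([.516,.227,.0185],9.87)
E
```

```text
t: 5.85
tcp_pos: [0.5138, 0.2109, 0.1691]
tool_rot: [0.643, 0.766, -0.0, -0.001]
force: [0.7, -0.4, -2.7]
finger_gap: 0.145
t: 6.85
tcp_pos: [0.5152, 0.2264, 0.0304]
tool_rot: [0.644, 0.765, -0.0, -0.0]
force: [0.5, -0.4, -2.4]
finger_gap: 0.148
off [ 0.5  0.9 11.9] ang [-0.06  0.    0.  ] tcp [0.5152 0.2264 0.0304] t 6.85 F [ 0.45 -0.39 -2.36] gap 0.148
```

Lowering slowly until contact.

```bash
python3 -m crank '[{"grip":1,"offset":[0,0,4],"angular":[0,0,0]},{"grip":1,"offset":[0,0,7],"angular":[0,0,0]},{"grip":1,"offset":[0,0,9],"angular":[0,0,0]},{"grip":1,"offset":[0,0,11],"angular":[0,0,0]},{"grip":1,"offset":[0,0,11.5],"angular":[0,0,0]},{"grip":1,"offset":[0,0,12],"angular":[0,0,0]},{"grip":1,"offset":[0,0,12],"angular":[0,0,0]},{"grip":1,"offset":[0,0,12],"angular":[0,0,0]}]'
python3 - <<'E'
from h import *
rel([.516,.227,.0185],9.87)
E
```

```text
t: 7.65
tcp_pos: [0.5156, 0.2264, 0.019]
tool_rot: [0.644, 0.765, 0.0, 0.0]
force: [0.2, 0.7, -2.8]
finger_gap: 0.146
off [0.5 0.5 0.5] ang [0.01 0.   0.01] tcp [0.5156 0.2264 0.019 ] t 7.65 F [ 0.19  0.7  -2.75] gap 0.146
```

```bash
python3 -m crank '[{"grip":1,"offset":[0,0,0.5],"angular":[0,0,0]},{"grip":1,"offset":[0,0,1],"angular":[0,0,0]},{"grip":1,"offset":[0,0,1],"angular":[0,0,0]}]'
python3 - <<'E'
from h import *
rel([.516,.227,.0185],9.87)
E
```

```text
t: 7.95
tcp_pos: [0.5156, 0.2265, 0.0185]
tool_rot: [0.644, 0.765, 0.0, 0.0]
force: [-0.7, -0.3, 3.9]
finger_gap: 0.146
off [ 0.5  0.5 -0. ] ang [0.03 0.   0.01] tcp [0.5156 0.2265 0.0185] t 7.95 F [-0.7  -0.3   3.86] gap 0.146
```

```bash
python3 -m crank '[{"grip":0.4,"offset":[0,0,0],"angular":[0,0,0]},{"grip":0.4,"offset":[0,0,0],"angular":[0,0,0]},{"grip":0.4,"offset":[0,0,0],"angular":[0,0,0]},{"grip":0.4,"offset":[0,0,0],"angular":[0,0,0]},{"grip":0.4,"offset":[0,0,-10],"angular":[0,0,0]},{"grip":0.4,"offset":[0,0,-40],"angular":[0,0,0]},{"grip":0.4,"offset":[0,0,-80],"angular":[0,0,0]},{"grip":0.4,"offset":[0,0,-120],"angular":[0,0,0]},{"grip":0.4,"offset":[0,0,-150],"angular":[0,0,0]},{"grip":0.4,"offset":[0,0,-150],"angular":[0,0,0]}]'
python3 - <<'E'
from h import *
from station import vision
rel([.5,-.2055,.17],9.87)
for n in("wrist","top"):
    s=vision.snapshot(n);cv2.imwrite(f"pics/{n}4.png",cv2.cvtColor(s["pixels"],cv2.COLOR_RGB2BGR));np.savez(f"{n}4.npz",**s)
E
```

```text
t: 8.95
tcp_pos: [0.5186, 0.2273, 0.1732]
tool_rot: [0.644, 0.765, 0.004, 0.003]
force: [0.4, 0.4, 0.6]
finger_gap: 0.599
off [-423.1  -92.7    2. ] ang [ 0.62 -0.03  0.02] tcp [0.5186 0.2273 0.1732] t 8.95 F [0.45 0.45 0.64] gap 0.599
```

View pics/wrist4.png

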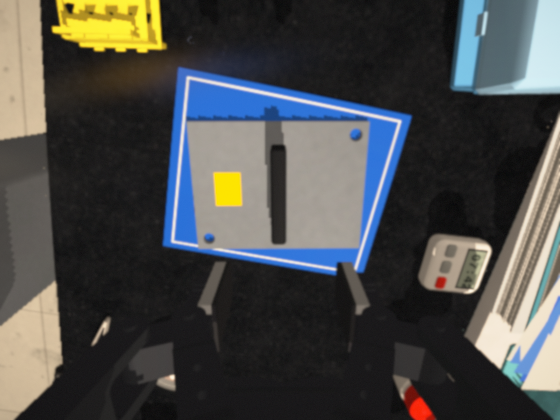

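View pics/top4.png

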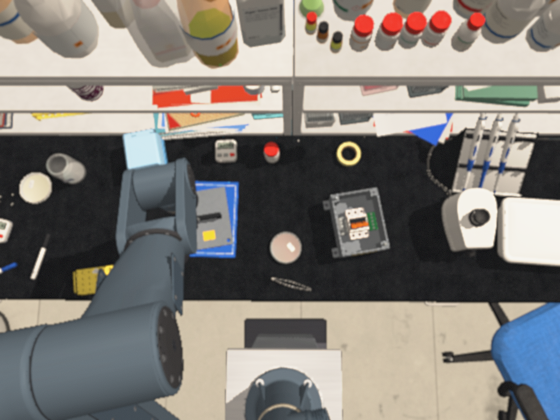

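The cover lies flat within the mat (wrist: plate at 188–370 × 120–248, mat border visible all round), with nothing gripping it. Next I go above the front of the toggle with the fingers shutting.

```bash
python3 -c "
from h import *
rel([.4557,-.2132,.15],9.8)"
```

```text
off [-422.9 -134.6   18.7] ang [ 0.12 -0.01  0.08] tcp [0.5157 0.2265 0.169 ] t 9.05 F [-0.36 -0.29 -0.24] gap 0.599
```

```bash
python3 -m crank '[{"grip":1,"offset":[-30,-10,0],"angular":[0,0,0]},{"grip":1,"offset":[-75,-24,0],"angular":[0,0,0]},{"grip":1,"offset":[-120,-38,0],"angular":[0,0,0]},{"grip":1,"offset":[-165,-53,0],"angular":[0,0,0]},{"grip":1,"offset":[-210,-67,0],"angular":[0,0,0]},{"grip":1,"offset":[-255,-81,0],"angular":[0,0,0]},{"grip":1,"offset":[-300,-95,0],"angular":[0,0,0]},{"grip":1,"offset":[-345,-110,0],"angular":[0,0,0]},{"grip":1,"offset":[-390,-124,5],"angular":[0,0,0]},{"grip":1,"offset":[-423,-135,15],"angular":[0,0,0]}]'
python3 -m crank '[{"grip":1,"offset":[0,0,0],"angular":[0,0,0]},{"grip":1,"offset":[0,0,0],"angular":[0,0,0]}]'
python3 - <<'E'
from h import *
from station import vision
rel([.4557,-.2132,.05],9.8)
for n in("wrist",):
    s=vision.snapshot(n);cv2.imwrite(f"pics/{n}5.png",cv2.cvtColor(s["pixels"],cv2.COLOR_RGB2BGR));np.savez(f"{n}5.npz",**s)
E
```

```text
t: 10.05
tcp_pos: [0.4542, -0.2161, 0.1519]
tool_rot: [0.644, 0.765, -0.0, -0.0]
force: [1.8, -0.4, -0.5]
finger_gap: 0.001
t: 10.25
tcp_pos: [0.4536, -0.2132, 0.1513]
tool_rot: [0.645, 0.765, 0.0, -0.002]
force: [-0.1, -0.1, -0.9]
finger_gap: -0.0
off [ -0.7   2.3 101.3] ang [-0.16 -0.2  -0.06] tcp [ 0.4536 -0.2132  0.1513] t 10.25 F [-0.05 -0.1  -0.86] gap -0.0
```

View pics/wrist5.png

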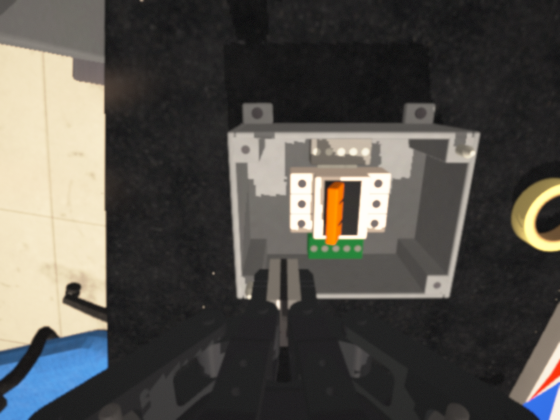

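The fingers are shut in front of the orange toggle (toggle end at about (335,210), still on the off side) and over the empty front shoulder area. I'll descend.

```bash
python3 -m crank '[{"grip":1,"offset":[0,0,25],"angular":[0,0,0]},{"grip":1,"offset":[0,0,50],"angular":[0,0,0]},{"grip":1,"offset":[0,0,75],"angular":[0,0,0]},{"grip":1,"offset":[0,0,92],"angular":[0,0,0]},{"grip":1,"offset":[0,0,101],"angular":[0,0,0]},{"grip":1,"offset":[0,0,101],"angular":[0,0,0]},{"grip":1,"offset":[0,0,101],"angular":[0,0,0]}]'
python3 - <<'E'
from h import *
from station import vision
rel([.4882,-.2077,.05],9.8)
E
```

```text
t: 11.0
tcp_pos: [0.4554, -0.2128, 0.0523]
tool_rot: [0.643, 0.766, 0.0, 0.0]
force: [-0.1, 0.5, -0.8]
finger_gap: 0.001
off [-0.6 33.2  2.3] ang [0.01 0.01 0.15] tcp [ 0.4554 -0.2128  0.0523] t 11.0 F [-0.11  0.48 -0.78] gap 0.001
```

Pushing along +y of the tool (towards the box's +x).

```bash
python3 -m crank '[{"grip":1,"offset":[0,6,2],"angular":[0,0,0]},{"grip":1,"offset":[0,11,2],"angular":[0,0,0]},{"grip":1,"offset":[0,15,2],"angular":[0,0,0]},{"grip":1,"offset":[0,19,2],"angular":[0,0,0]},{"grip":1,"offset":[0,23,2],"angular":[0,0,0]},{"grip":1,"offset":[0,26,2],"angular":[0,0,0]},{"grip":1,"offset":[0,29,2],"angular":[0,0,0]},{"grip":1,"offset":[0,31,2],"angular":[0,0,0]},{"grip":1,"offset":[0,33,2],"angular":[0,0,0]},{"grip":1,"offset":[0,33,2],"angular":[0,0,0]}]'
python3 - <<'E'
from h import *
from station import vision
rel([.5,-.2055,.05],9.8)
for n in("wrist","top"):
    s=vision.snapshot(n);cv2.imwrite(f"pics/{n}6.png",cv2.cvtColor(s["pixels"],cv2.COLOR_RGB2BGR));np.savez(f"{n}6.npz",**s)
E
```

```text
t: 12.0
tcp_pos: [0.4879, -0.2077, 0.0498]
tool_rot: [0.644, 0.765, 0.0, 0.0]
force: [-1.3, -0.2, 0.1]
finger_gap: 0.001
off [ 0.1 12.3 -0.2] ang [ 0.02 -0.    0.08] tcp [ 0.4879 -0.2077  0.0498] t 12.0 F [-1.28 -0.22  0.12] gap 0.001
```

View pics/wrist6.png

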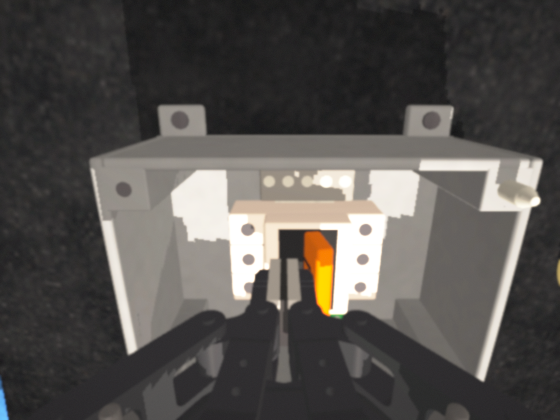

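The finger is against the toggle (orange at (318,270)), which has moved roughly past upright. I'll keep pushing until the stop shows.

```bash
python3 -m crank '[{"grip":1,"offset":[0,2,0],"angular":[0,0,0]},{"grip":1,"offset":[0,4,0],"angular":[0,0,0]},{"grip":1,"offset":[0,5,0],"angular":[0,0,0]},{"grip":1,"offset":[0,6,0],"angular":[0,0,0]},{"grip":1,"offset":[0,6,0],"angular":[0,0,0]}]'
python3 -m crank '[{"grip":1,"offset":[0,1,0],"angular":[0,0,0]},{"grip":1,"offset":[0,2,0],"angular":[0,0,0]},{"grip":1,"offset":[0,2,0],"angular":[0,0,0]}]'
python3 - <<'E'
from h import *
from station import vision
rel([.5,-.2055,.05],9.8)
for n in("wrist",):
    s=vision.snapshot(n);cv2.imwrite(f"pics/{n}7.png",cv2.cvtColor(s["pixels"],cv2.COLOR_RGB2BGR));np.savez(f"{n}7.npz",**s)
E
```

```text
t: 12.6
tcp_pos: [0.4934, -0.2067, 0.0497]
tool_rot: [0.644, 0.765, -0.0, -0.0]
force: [-2.6, 0.8, -0.7]
finger_gap: 0.001
t: 12.9
tcp_pos: [0.4953, -0.2063, 0.0498]
tool_rot: [0.644, 0.765, -0.0, -0.0]
force: [-3.0, 0.2, -0.5]
finger_gap: -0.001
off [ 0.   4.8 -0.2] ang [-0.03 -0.02  0.09] tcp [ 0.4953 -0.2063  0.0498] t 12.9 F [-3.05  0.24 -0.49] gap -0.001
```

View pics/wrist7.png

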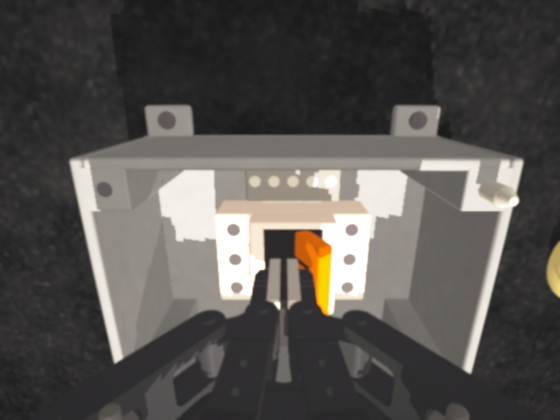

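```bash
python3 -m crank '[{"grip":1,"offset":[0,1,0],"angular":[0,0,0]},{"grip":1,"offset":[0,2,0],"angular":[0,0,0]},{"grip":1,"offset":[0,2,0],"angular":[0,0,0]}]'
python3 -m crank '[{"grip":1,"offset":[0,1,0],"angular":[0,0,0]},{"grip":1,"offset":[0,1.5,0],"angular":[0,0,0]},{"grip":1,"offset":[0,1.5,0],"angular":[0,0,0]}]'
```

```text
t: 13.25
tcp_pos: [0.4955, -0.2062, 0.0498]
tool_rot: [0.643, 0.766, -0.001, -0.002]
force: [-7.9, -4.0, 1.3]
finger_gap: -0.004
t: 13.55
tcp_pos: [0.4957, -0.2061, 0.0497]
tool_rot: [0.643, 0.766, -0.002, -0.003]
force: [-11.3, -5.8, 3.1]
finger_gap: 0.001
```

```bash
python3 -m crank '[{"grip":1,"offset":[0,1,0],"angular":[0,0,0]},{"grip":1,"offset":[0,1.5,0],"angular":[0,0,0]},{"grip":1,"offset":[0,1.5,0],"angular":[0,0,0]}]'
```

```text
t: 13.85
tcp_pos: [0.4958, -0.206, 0.0497]
tool_rot: [0.643, 0.766, -0.003, -0.004]
force: [-13.8, -7.4, 4.8]
finger_gap: 0.001
```

The stop is reached (force climbs to 14 N and the TCP no longer moves). I'll back off, rise, and look.

```bash
python3 -m crank '[{"grip":1,"offset":[0,-5,0],"angular":[0,0,0]},{"grip":1,"offset":[0,-12,0],"angular":[0,0,0]},{"grip":1,"offset":[0,-25,0],"angular":[0,0,0]},{"grip":1,"offset":[0,-30,0],"angular":[0,0,0]},{"grip":1,"offset":[0,-30,-20],"angular":[0,0,0]},{"grip":1,"offset":[0,-30,-50],"angular":[0,0,0]},{"grip":1,"offset":[0,-30,-90],"angular":[0,0,0]},{"grip":1,"offset":[0,-30,-120],"angular":[0,0,0]},{"grip":1,"offset":[0,-30,-120],"angular":[0,0,0]},{"grip":1,"offset":[0,-30,-120],"angular":[0,0,0]}]'
python3 - <<'E'
from h import *
from station import vision
rel([.516,.227,.17],9.87)
for n in("wrist",):
    s=vision.snapshot(n);cv2.imwrite(f"pics/{n}8.png",cv2.resize(cv2.cvtColor(s["pixels"],cv2.COLOR_RGB2BGR)[80:320,200:500],None,fx=2.5,fy=2.5));np.savez(f"{n}8.npz",**s)
E
```

```text
t: 14.85
tcp_pos: [0.471, -0.2108, 0.1705]
tool_rot: [0.644, 0.765, 0.0, 0.001]
force: [-0.1, -0.1, -0.3]
finger_gap: -0.0
off [4.236e+02 1.194e+02 1.000e-01] ang [0.09 0.08 0.01] tcp [ 0.471  -0.2108  0.1705] t 14.85 F [-0.1  -0.07 -0.34] gap -0.0
```

View pics/wrist8.png

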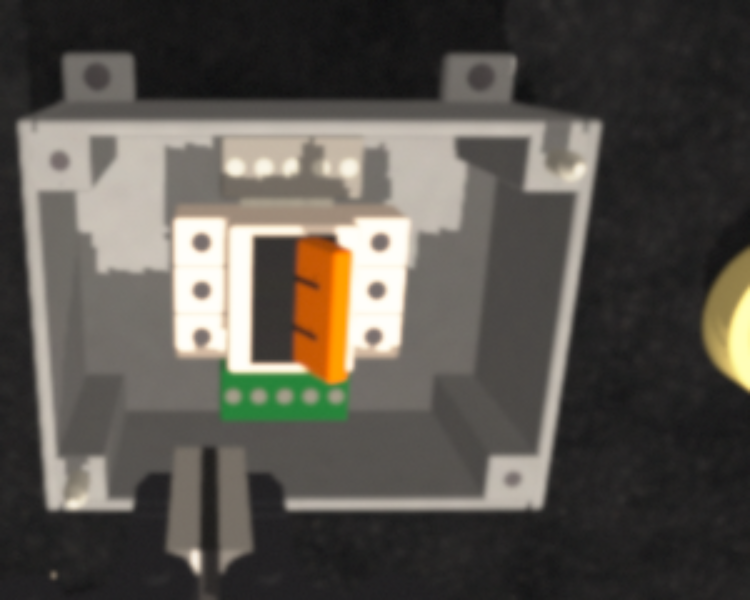

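The toggle now leans clearly to the +x side. As a check, I'll compare its end with the prediction for joint = 1.0 and re-fit the box pose.

```bash
python3 - <<'E'
from h import *
np.set_printoptions(precision=4,suppress=True)
s=dict(np.load("wrist8.npz"))
w=crop([(18,121),(603,121),(542,511),(47,511)],(200,80),2.5)
P=[(-.085,.065,.075),(.085,.065,.075),(.085,-.065,.075),(-.085,-.065,.075)]
x,r=fit([(s,w)],P,[.5,-.2,.17]);print(x,np.degrees(x[2]),r.tolist())
pp=[(.073,.053,.09),(-.073,-.053,.09)]
x2,r=fit([(s,crop([(572,160),(77,482)],(200,80),2.5))],pp,[.5,-.2,.17]);print("pins",x2,np.degrees(x2[2]),r.tolist())
for th in(0.7,0.85,1.0):
    a=th-.5; L=[]
    for y in(.023,-.023):
        for sgn in(-1,1):
            L.append((.03*np.sin(a)+sgn*.004*np.cos(a),y,.036+.03*np.cos(a)-sgn*.004*np.sin(a)))
    L=np.array(L); c,sn=np.cos(x[2]),np.sin(x[2])
    W=np.c_[x[0]+c*L[:,0]-sn*L[:,1],x[1]+sn*L[:,0]+c*L[:,1],L[:,2]]
    print(th,((proj(s,W)-[200,80]+.5)*2.5-.5).round(0).tolist())
E
```

```text
[ 0.4999 -0.2066  0.1717] 9.836175611132912 [[-0.005688342636432253, -0.06177713223328851], [-0.16230607884529036, 0.44012827121486], [0.13419512585392113, -0.45547994762267763], [0.056354526120799164, -0.08611104644046463]]
pins [ 0.4984 -0.2021  0.1633] 9.359217328740014 [[2.9377574421010877, -1.622311740943303], [-3.328694068493661, 2.9272627143777754]]
0.7 [[309.0, 254.0], [333.0, 253.0], [304.0, 388.0], [326.0, 386.0]]
0.85 [[323.0, 254.0], [345.0, 252.0], [317.0, 387.0], [338.0, 384.0]]
1.0 [[336.0, 253.0], [356.0, 250.0], [329.0, 385.0], [348.0, 381.0]]
```

The toggle end matches the prediction for about 1.0 rad (predicted corners (356,250) and (348,381), seen at about (352,250) and (348,379)). I'll return to the cover.

```bash
python3 -m crank '[{"grip":1,"offset":[30,9,0],"angular":[0,0,0]},{"grip":0.4,"offset":[75,22,0],"angular":[0,0,0]},{"grip":0.4,"offset":[120,34,0],"angular":[0,0,0]},{"grip":0.4,"offset":[165,47,0],"angular":[0,0,0]},{"grip":0.4,"offset":[210,60,0],"angular":[0,0,0]},{"grip":0.4,"offset":[255,72,0],"angular":[0,0,0]},{"grip":0.4,"offset":[300,85,0],"angular":[0,0,0]},{"grip":0.4,"offset":[345,97,0],"angular":[0,0,0]},{"grip":0.4,"offset":[390,110,0],"angular":[0,0,0]},{"grip":0.4,"offset":[423,119,0],"angular":[0,0,0]}]'
python3 -m crank '[{"grip":0.4,"offset":[0,0,0],"angular":[0,0,0]},{"grip":0.4,"offset":[0,0,0],"angular":[0,0,0]},{"grip":0.4,"offset":[0,0,0],"angular":[0,0,0]}]'
python3 - <<'E'
from h import *
from station import vision
rel([.5156,.2265,.019],9.86)
s=vision.snapshot("wrist");cv2.imwrite("pics/wrist9.png",cv2.cvtColor(s["pixels"],cv2.COLOR_RGB2BGR)); np.savez("wrist9.npz",**s)
E
```

```text
t: 15.9
tcp_pos: [0.5143, 0.229, 0.1678]
tool_rot: [0.643, 0.766, -0.001, -0.001]
force: [0.8, -0.7, -1.1]
finger_gap: 0.598
t: 16.2
tcp_pos: [0.5145, 0.2254, 0.1686]
tool_rot: [0.644, 0.765, -0.001, -0.001]
force: [-0.9, -0.8, -0.3]
finger_gap: 0.596
off [  1.    1.7 149.6] ang [-0.18  0.03 -0.02] tcp [0.5145 0.2254 0.1686] t 16.2 F [-0.88 -0.84 -0.34] gap 0.596
```

View pics/wrist9.png

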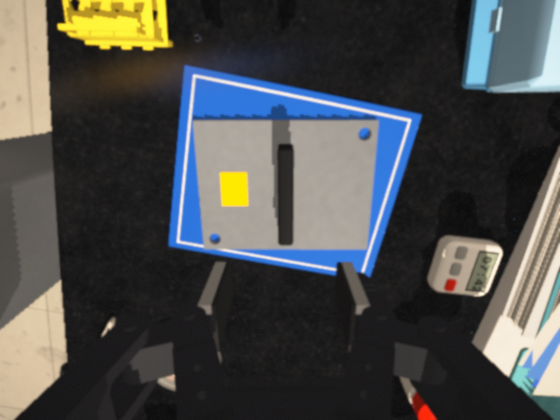

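The cover lies where I left it, with the handle at (286,195) between the finger lines. Descending.

```bash
python3 -m crank '[{"grip":0.4,"offset":[1,1,20],"angular":[0,0,0]},{"grip":0.4,"offset":[1,1,50],"angular":[0,0,0]},{"grip":0.4,"offset":[1,1,85],"angular":[0,0,0]},{"grip":0.4,"offset":[1,1,115],"angular":[0,0,0]},{"grip":0.4,"offset":[1,1,135],"angular":[0,0,0]},{"grip":0.4,"offset":[1,1,145],"angular":[0,0,0]},{"grip":0.4,"offset":[1,1,148],"angular":[0,0,0]},{"grip":0.4,"offset":[1,1,149],"angular":[0,0,0]},{"grip":0.4,"offset":[1,1,149],"angular":[0,0,0]},{"grip":0.4,"offset":[1,1,149],"angular":[0,0,0]}]'
python3 -c "
from h import *
rel([.5156,.2265,.019],9.86)"
```

```text
t: 17.25
tcp_pos: [0.5171, 0.2277, 0.022]
tool_rot: [0.644, 0.765, 0.001, 0.001]
force: [0.4, -0.3, -0.4]
finger_gap: 0.601
off [-0.9 -1.7  3. ] ang [ 0.12 -0.    0.02] tcp [0.5171 0.2277 0.022 ] t 17.25 F [ 0.38 -0.26 -0.36] gap 0.601
```

```bash
python3 -m crank '[{"grip":0.4,"offset":[0,0,0],"angular":[0,0,0]},{"grip":0.4,"offset":[0,0,0],"angular":[0,0,0]}]'
python3 -c "
from h import *
rel([.5156,.2265,.019],9.86)"
```

```text
t: 17.45
tcp_pos: [0.5166, 0.2278, 0.0215]
tool_rot: [0.644, 0.765, 0.0, 0.0]
force: [0.3, 0.0, -0.0]
finger_gap: 0.603
off [-1.1 -1.2  2.5] ang [ 0.06 -0.    0.03] tcp [0.5166 0.2278 0.0215] t 17.45 F [ 0.29  0.01 -0.01] gap 0.603
```

```bash
python3 -m crank '[{"grip":0.4,"offset":[-1.1,-1.1,2.5],"angular":[0,0,0]},{"grip":0.4,"offset":[-1.1,-1.1,2.5],"angular":[0,0,0]},{"grip":0.4,"offset":[-1.1,-1.1,2.5],"angular":[0,0,0]},{"grip":0.4,"offset":[-1.1,-1.1,2.5],"angular":[0,0,0]}]'
python3 -c "
from h import *
rel([.5156,.2265,.019],9.86)"
python3 -m crank '[{"grip":1,"offset":[0,0,0],"angular":[0,0,0]},{"grip":1,"offset":[0,0,0],"angular":[0,0,0]},{"grip":1,"offset":[0,0,0],"angular":[0,0,0]},{"grip":1,"offset":[0,0,0],"angular":[0,0,0]},{"grip":1,"offset":[0,0,0],"angular":[0,0,0]},{"grip":1,"offset":[0,0,0],"angular":[0,0,0]},{"grip":1,"offset":[0,0,0],"angular":[0,0,0]}]' 80
python3 -c "
from h import *
rel([.5156,.2265,.019],9.86)"
```

```text
t: 17.85
tcp_pos: [0.5154, 0.2263, 0.0183]
tool_rot: [0.644, 0.765, -0.0, -0.0]
force: [-0.2, 0.5, -0.8]
finger_gap: 0.6
off [ 0.2  0.2 -0.7] ang [-0.01 -0.    0.02] tcp [0.5154 0.2263 0.0183] t 17.85 F [-0.19  0.54 -0.84] gap 0.6
t: 18.55
tcp_pos: [0.5155, 0.2263, 0.0186]
tool_rot: [0.644, 0.765, 0.0, 0.0]
force: [0.0, 0.2, 3.1]
finger_gap: 0.145
off [ 0.1  0.1 -0.4] ang [0.02 0.   0.02] tcp [0.5155 0.2263 0.0186] t 18.55 F [0.03 0.2  3.1 ] gap 0.145
```

```bash
python3 -m crank '[{"grip":1,"offset":[0,0,-4],"angular":[0,0,0]},{"grip":1,"offset":[0,0,-15],"angular":[0,0,0]},{"grip":1,"offset":[0,0,-35],"angular":[0,0,0]},{"grip":1,"offset":[0,0,-60],"angular":[0,0,0]},{"grip":1,"offset":[0,0,-85],"angular":[0,0,0]},{"grip":1,"offset":[0,0,-110],"angular":[0,0,0]},{"grip":1,"offset":[0,0,-130],"angular":[0,0,0]},{"grip":1,"offset":[0,0,-145],"angular":[0,0,0]},{"grip":1,"offset":[0,0,-150],"angular":[0,0,0]},{"grip":1,"offset":[0,0,-150],"angular":[0,0,0]}]'
python3 -c "
from h import *
rel([.5005,-.206,.17],9.86)"
```

```text
t: 19.55
tcp_pos: [0.5155, 0.2263, 0.1692]
tool_rot: [0.644, 0.765, 0.001, 0.0]
force: [-0.2, 0.7, -1.9]
finger_gap: 0.145
off [-423.3  -89.    -1. ] ang [ 0.08 -0.    0.02] tcp [0.5155 0.2263 0.1692] t 19.55 F [-0.19  0.7  -1.85] gap 0.145
```

```bash
python3 -m crank '[{"grip":1,"offset":[-20,-4,0],"angular":[0,0,0]},{"grip":1,"offset":[-60,-13,0],"angular":[0,0,0]},{"grip":1,"offset":[-105,-22,0],"angular":[0,0,0]},{"grip":1,"offset":[-150,-32,0],"angular":[0,0,0]},{"grip":1,"offset":[-195,-41,0],"angular":[0,0,0]},{"grip":1,"offset":[-240,-50,0],"angular":[0,0,0]},{"grip":1,"offset":[-285,-60,0],"angular":[0,0,0]},{"grip":1,"offset":[-330,-69,0],"angular":[0,0,0]},{"grip":1,"offset":[-375,-79,0],"angular":[0,0,0]},{"grip":1,"offset":[-410,-86,0],"angular":[0,0,0]}]'
python3 -m crank '[{"grip":1,"offset":[-10,-2,0],"angular":[0,0,0]},{"grip":1,"offset":[-13,-3,10],"angular":[0,0,0]},{"grip":1,"offset":[-13,-3,25],"angular":[0,0,0]},{"grip":1,"offset":[-13,-3,40],"angular":[0,0,0]},{"grip":1,"offset":[-13,-3,50],"angular":[0,0,0]},{"grip":1,"offset":[-13,-3,53],"angular":[0,0,0]},{"grip":1,"offset":[-13,-3,53],"angular":[0,0,0]},{"grip":1,"offset":[-13,-3,53],"angular":[0,0,0]},{"grip":1,"offset":[-13,-3,53],"angular":[0,0,0]}]'
python3 - <<'E'
from h import *
from station import vision
rel([.5006,-.2058,.1155],9.87)
s=vision.snapshot("wrist");cv2.imwrite("pics/wrist10.png",cv2.cvtColor(s["pixels"],cv2.COLOR_RGB2BGR)); np.savez("wrist10.npz",**s)
s=vision.snapshot("scene");cv2.imwrite("pics/scene10.png",cv2.resize(cv2.cvtColor(s["pixels"],cv2.COLOR_RGB2BGR)[180:360,240:420],None,fx=3.3,fy=3.3))
E
```

```text
t: 20.55
tcp_pos: [0.5001, -0.1948, 0.1672]
tool_rot: [0.644, 0.765, -0.0, -0.001]
force: [1.3, -0.5, -2.1]
finger_gap: 0.146
t: 21.45
tcp_pos: [0.5008, -0.2058, 0.116]
tool_rot: [0.643, 0.765, 0.0, 0.001]
force: [0.9, -0.0, -1.7]
finger_gap: 0.146
off [-0.  -0.2  0.5] ang [0.06 0.06 0.02] tcp [ 0.5008 -0.2058  0.116 ] t 21.45 F [ 0.86 -0.   -1.73] gap 0.146
```

View pics/wrist10.png

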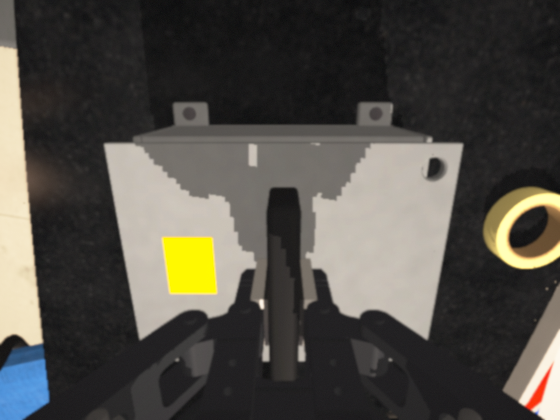

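View pics/scene10.png

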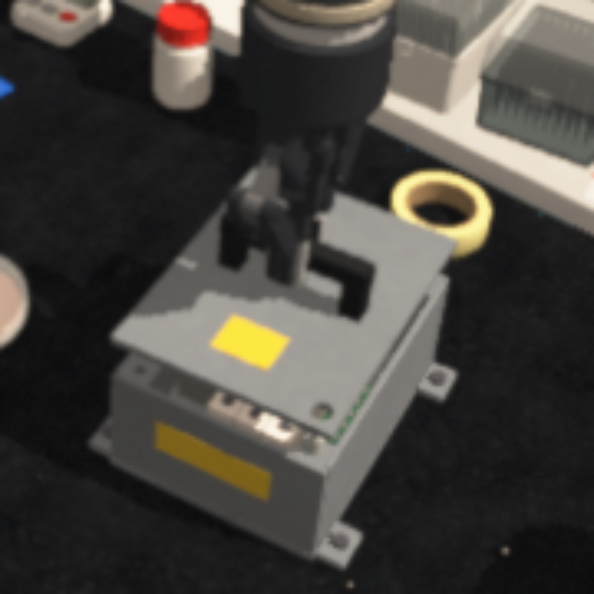

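In the wrist view the held cover looks the same as at the first lift: edges at 105 to 462 and the hole at (433,169), with pin a's tip visible in it. I'll lower to the pins with force watching.

```bash
python3 -m crank '[{"grip":1,"offset":[0,0,3],"angular":[0,0,0]},{"grip":1,"offset":[0,0,6],"angular":[0,0,0]},{"grip":1,"offset":[0,0,9],"angular":[0,0,0]},{"grip":1,"offset":[0,0,12],"angular":[0,0,0]},{"grip":1,"offset":[0,0,14],"angular":[0,0,0]},{"grip":1,"offset":[0,0,14],"angular":[0,0,0]},{"grip":1,"offset":[0,0,14],"angular":[0,0,0]}]'
python3 -c "
from h import *
rel([.5006,-.2058,.0905],9.87)"
```

```text
t: 22.25
tcp_pos: [0.5003, -0.2057, 0.1013]
tool_rot: [0.644, 0.765, -0.0, -0.0]
force: [-0.9, -0.0, -2.2]
finger_gap: 0.149
off [-0.2  0.3 10.8] ang [-0.01 -0.    0.01] tcp [ 0.5003 -0.2057  0.1013] t 22.25 F [-0.94 -0.03 -2.2 ] gap 0.149
```

```bash
python3 -m crank '[{"grip":1,"offset":[0,0,2],"angular":[0,0,0]},{"grip":1,"offset":[0,0,4],"angular":[0,0,0]},{"grip":1,"offset":[0,0,6],"angular":[0,0,0]},{"grip":1,"offset":[0,0,7],"angular":[0,0,0]},{"grip":1,"offset":[0,0,7],"angular":[0,0,0]}]'
python3 -c "
from h import *
rel([.5006,-.2058,.0905],9.87)"
python3 -m crank '[{"grip":1,"offset":[0,0,1],"angular":[0,0,0]},{"grip":1,"offset":[0,0,2],"angular":[0,0,0]},{"grip":1,"offset":[0,0,3],"angular":[0,0,0]},{"grip":1,"offset":[0,0,3.5],"angular":[0,0,0]},{"grip":1,"offset":[0,0,3.5],"angular":[0,0,0]}]'
python3 -c "
from h import *
rel([.5006,-.2058,.0905],9.87)"
```

```text
t: 22.75
tcp_pos: [0.5002, -0.2056, 0.0942]
tool_rot: [0.644, 0.765, -0.0, -0.0]
force: [0.9, -1.3, -2.5]
finger_gap: 0.143
off [-0.2  0.4  3.7] ang [-0.02 -0.02  0.01] tcp [ 0.5002 -0.2056  0.0942] t 22.75 F [ 0.86 -1.34 -2.48] gap 0.143
t: 23.25
tcp_pos: [0.5002, -0.2057, 0.0908]
tool_rot: [0.644, 0.765, -0.0, -0.0]
force: [1.3, -0.5, -1.8]
finger_gap: 0.15
off [-0.2  0.3  0.3] ang [-0.01 -0.01  0.01] tcp [ 0.5002 -0.2057  0.0908] t 23.25 F [ 1.31 -0.49 -1.79] gap 0.15
```

```bash
python3 -m crank '[{"grip":1,"offset":[0,0,0.5],"angular":[0,0,0]},{"grip":1,"offset":[0,0,1],"angular":[0,0,0]},{"grip":1,"offset":[0,0,1],"angular":[0,0,0]}]'
python3 -m crank '[{"grip":0.4,"offset":[0,0,0],"angular":[0,0,0]},{"grip":0.4,"offset":[0,0,0],"angular":[0,0,0]},{"grip":0.4,"offset":[0,0,0],"angular":[0,0,0]},{"grip":0.4,"offset":[0,0,0],"angular":[0,0,0]},{"grip":0.4,"offset":[0,0,-10],"angular":[0,0,0]},{"grip":0.4,"offset":[0,0,-40],"angular":[0,0,0]},{"grip":0.4,"offset":[0,0,-80],"angular":[0,0,0]},{"grip":0.4,"offset":[0,0,-110],"angular":[0,0,0]},{"grip":0.4,"offset":[0,0,-110],"angular":[0,0,0]},{"grip":0.4,"offset":[0,0,-110],"angular":[0,0,0]}]'
python3 - <<'E'
from h import *
from station import vision
rel([.5006,-.2058,.19],9.87)
s=vision.snapshot("wrist");cv2.imwrite("pics/wrist11.png",cv2.resize(cv2.cvtColor(s["pixels"],cv2.COLOR_RGB2BGR)[90:300,155:415],None,fx=3,fy=2.8,interpolation=cv2.INTER_CUBIC)); np.savez("wrist11.npz",**s)
s=vision.snapshot("scene");cv2.imwrite("pics/scene11.png",cv2.resize(cv2.cvtColor(s["pixels"],cv2.COLOR_RGB2BGR)[180:360,240:420],None,fx=3.3,fy=3.3))
E
```

```text
t: 23.55
tcp_pos: [0.5003, -0.2057, 0.0906]
tool_rot: [0.644, 0.765, -0.0, 0.0]
force: [-1.8, 0.9, 5.6]
finger_gap: 0.147
t: 24.55
tcp_pos: [0.5005, -0.2058, 0.201]
tool_rot: [0.644, 0.765, 0.0, 0.001]
force: [-0.8, 1.0, -0.1]
finger_gap: 0.6
off [-0.   0.1 11. ] ang [0.09 0.09 0.01] tcp [ 0.5005 -0.2058  0.201 ] t 24.55 F [-0.8   1.03 -0.14] gap 0.6
```

View pics/wrist11.png

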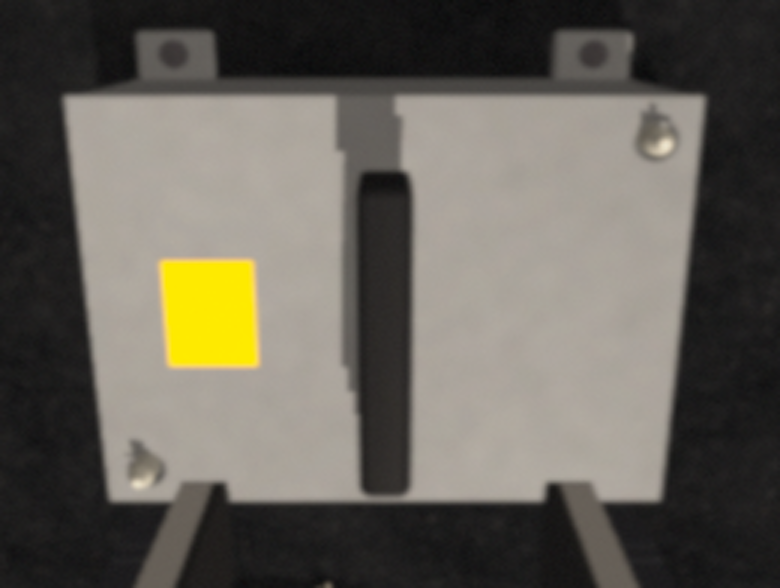

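View pics/scene11.png

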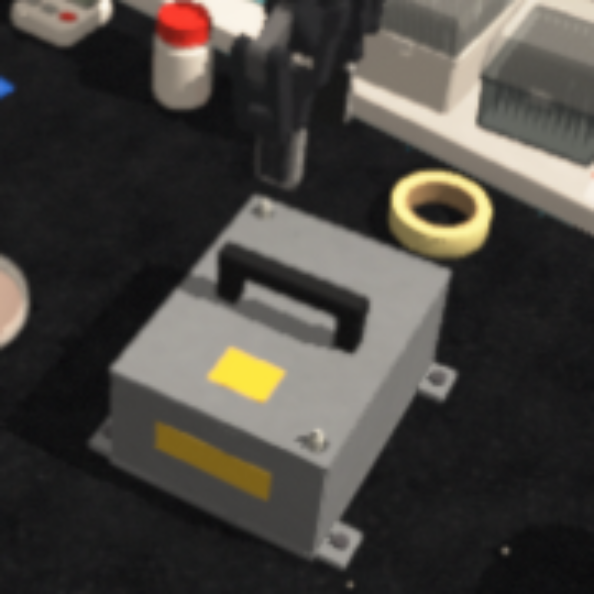

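Both pins stand through the cover's holes (wrist crop (655,135) and (145,465)), the plate is flush with the box edges with no gap in the scene view, and the gripper is clear. I'll hand it in.

```bash
python3 -c "
from station import manip
print(manip.sign_off())"
```

```text
the job is handed in; nothing more can be done
None
```

The job is done and handed in at about 24.7 s of the 72 s allowed; `manip.sign_off()` gives no verdict.

- **Cover off:** I lifted it off its pins, laid it flat on the mat with the handle up and let go. It was still inside the mat's border when I came back for it.
- **Toggle on:** I pushed it over with shut fingers until it hit its stop, where the force rose to about 14 N with no further movement. Its end then appeared where the calibration predicts it for about 1.0 rad.
- **Cover back:** I regripped it within about 0.2 mm of the first grasp and lowered it over both pins. There was no notable force on the way down, and a 5.6 N contact at the same height as when it was first seated.

The last pictures show both pins through the holes, the cover flush with the box edges and the gripper clear. The bottle, tape roll, timer and dish looked undisturbed in the views I took. The toggle was last seen before the cover went back on, so I did not see its final position.

A box pose from the two pin tops alone came out about 4 mm off the one from the rim corners, with 3-pixel residuals. I took it as a misreading of the pin tips and used the rim pose only as a cross-check, returning the cover to the original grasp position.

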